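# Bolt the letter camera's stand and raise its telescoping column

### The job

Slide the barrel bolt fully home into the keeper on the letter camera's foot plate so that the stand is locked to the bench. Then take the camera head between the fingers so that its side release button is squeezed in, and pull it straight up past the first stop to the second stop, where both column sections are fully out. Finish while still holding the head up there, because the column sinks when let go; leave the parcel, the stamp and the cup where they stand.

Things in the scene. Friction and masses are not known exactly. Their poses are not given: they have to be found in the camera images.
- stand: The fixed letter-camera stand: grey steel foot plate, x -75 to +75, y -70 to +135 mm, 12 mm high. Origin on the bench under the column's axis, z up. Outer column tube 29 mm thick; its black collar 42 x 30 mm (x by y), top 101 mm above the bench. The barrel bolt lies beside the plate on the stand's +y side, along its y axis.
- keeper (a point): Centre of the keeper's mouth, 130 mm along the stand's y from its origin and 20 mm above the bench, on the bolt's axis. The keeper is a steel staple on the foot plate, 34 mm wide (x), 26 mm long (y), top 35 mm above the bench; the bolt rod enters it towards the stand's -y. Axes are the stand's.
- bolt_knob (a point): Grip point of the bolt's upright knob, a steel pin 14 mm thick with an 18 mm cap (top 73 mm above the bench). Point on the pin's axis 56 mm above the bench. The pin rises from a 12 mm rod whose two guides (31 wide, tops 31 mm above the bench) stand at y = 163 and 258 mm of the stand. Axes are the stand's; the bolt goes home towards -y, to the column.
- bolt (a joint): Bolt travel in m: 0 drawn back (knob at y = 225 mm of the stand), 0.040 fully home in the keeper, at a solid stop (knob at y = 185 mm). Grows towards the stand's -y. Starts drawn back or a little way in. Stays where it is left; friction about 2.5 N.
- head_grip (a point): Centre of the camera head's part to hold, on the column's axis, half-way up the head: 124 mm above the bench with the column down, 264 mm at the second stop. Axes are the stand's. Grey box, x -40 to +76 mm of this point, 36 wide (y), 40 high; lens under its +x end. Release button: black plate 34 (x) by 30 mm high on the +y side beside this point; 43 mm across y with it out, 37 mm with it in.
- release (a joint): How far the button is pushed in, m: 0 out, 0.006 fully in (moves along the head's -y). Sprung: 3 N starts it, 6 N brings it fully in; comes out when let go. Squeezing the head across its width (y) with 15 N or more presses it. With it out a catch locks the head down on the collar; with it in the head slides up freely.
- inner (a joint): How far the thin inner section, which carries the head, is out of the middle section, m: 0 down, 0.070 at its stop (the first stop). Takes about 3 to 6 N to raise; sinks when let go.
- mid (a joint): How far the middle section is out of the fixed outer tube, m: 0 down, 0.070 at its stop. Stiffer, it normally starts up only after the inner section meets its stop; raising it takes about 6 to 9 N in all. Both at 0.070 is the second stop, solid, the head 140 mm above its start. Sinks when let go.
- stamp: Bystander: a turned wooden hand stamp, 38 mm across the foot, 76 mm high, standing. Origin at the centre of its underside.
- parcel: Bystander: a small cardboard parcel 100 x 75 x 50 mm. Origin at the centre of its underside.
- cup: Bystander: a white ceramic cup 72 mm across, 85 mm high. Origin at the centre of its underside.
- camhead: The camera head as a body, origin and axes as for the head's grip point (it carries the release button).

How it is judged:
By the outcome, as a careful person would: the job done as asked, in the order asked, and still so for the second after the job is handed in, while the arm keeps its last pose, push and grip.
It also fails if it takes over 48 s, if anything falls off the work surface, if the arm or the gripper's body presses on something with over 40 N, if the wrist force passes 120 N, or if a joint passes its speed limit or range.

### The arm

A 7-joint arm with a two-finger parallel gripper is mounted at the origin on the work surface. World frame = base frame: x ahead of the robot, y to its left, z up, the work surface at z = 0. Lengths are in m, angles in rad, forces in N, time in s.
With the tool pointing down it reaches from about 0.4 to 0.875 m from the base axis. Payload 6.5 kg.
Tool frame: the origin (TCP) lies midway between the tips of the shut fingers; the grasp point (between the pads) lies 19 mm behind it (manip.hold_point_z is the distance from the TCP to the grasp point, in m); y points along the fingers, z is the direction in which the jaws open and shut, and the axes are right-handed (so a half turn about y gives the same grasp; the last joint's range is limited). The gripper opens to 88 mm and grips with 3 to 60 N. Pads are 18 mm wide; open, the fingers measure 123 mm over their backs; the gripper's body (75 mm by 187 mm) begins 45 mm behind the grasp point.
Start: joints at [-1.369, 0.536, -0.004, 1.538, 0.003, 1.067, -0.071], TCP at [0.172, 0.627, 0.239] pointing down, gripper open.
Joint ranges: [-2.7, 2.7], [-0.37, 2.16], [-1.27, 1.26], [0.24, 2.4], [-1.31, 4.45], [0.19, 1.91], [-2.76, 2.76]. Speed limits (rad/s): [2.39, 2.39, 3.14, 3.14, 3.14, 3.14, 3.14].

### API

Orientations are given as a unit quaternion [x, y, z, w].
In Python, from cell import manip gives the robot as it stands.
- The arm moves only by the tool jog_arm, never from a script. Its arguments are lists of equal length, an entry for each row: "linear": the shift along the tool's x, y, z in m, a list of three; "twist": the turn, a rotation vector about the tool's x, y, z in rad, a list of three; "fingers": the opening, from -1 (shut) to 1 (fully open). In form: {"linear": [[x, y, z], ...], "twist": [[wx, wy, wz], ...], "fingers": [fingers, ...]}. A call has 1 to 10 rows; each row shifts and turns the commanded pose from where the row before left it, along the tool's axes as they then stand; what a row does not reach is not made up. A row lasts 1/12 s, in which the tool goes at most 41.7 mm and 7.16 degrees, less where a joint would pass 70% of its speed; a pose out of reach is approached as far as the arm can. A call is refused whole if a number of a shift passes 0.0417 or a number of a turn 0.125, either way. A call with a gripper value outside its range is refused whole. The fingers move at their own pace and stop on an object; "force" is the grip in N (left out, the last holds). Time passes only in rows, so rows that do not move let the fingers close. It gives the time, the measured TCP pose, the force and the opening at its end, in the units of the state.
- manip.observe(): the state, without advancing time (a new reading comes with each control period).
- manip.get_image(name): name is "side" or "top" or "wrist"; returns the picture (384x512x3 uint8, blue, green, red); there is no depth.
- manip.get_calibration(name): a dict with "fx", "fy", "cx", "cy" (pixels), "origin" and "attitude" of the camera in the world. Camera axes: x right, y up, looking along -z (the intrinsics and any distortion apply to the point x, -y, -z); pixel columns grow to the right and rows downward; lengths in m; the calibration is good to about 2 mm. A picture is of the moment at which its call begins: read the wrist's pose just before it. get_calibration takes no time and is no camera call; for the wrist camera it gives the pose at the moment of the call.
- manip.job_done(): hands the job in, once; it reports no verdict.
The state is a dict: "time": time; "joint_positions": joint angles; "joint_vel": joint speeds; "tau": joint torques, N m; "tool_pos": TCP position; "ee_rot": TCP orientation; "wrist_force": force on the tool from outside, world axes, zero at the start; "torque": the same for the moment, N m; "width": opening from 0.0 (shut) to 1.0 (fully open).
Only numpy, scipy, OpenCV 4.12 (cv2) and the standard library are available. Lean on these libraries where they do the work, as an engineer would, in place of code of your own. Each camera call takes 0.05 s, during which the arm holds its last target.

## Working session

There is one attempt and no reset: what is moved stays moved. The work goes in short steps, Python scripts to look and compute and a tool call to move; the robot and the scene stay as the last step left them, time stands still between calls to the robot, and variables do not carry over. Pictures are saved under pics/ and viewed, and the job is handed in when it is done.

Besides the shell and the picture viewer there is one more tool, called in YAML: its name, and indented under it one key for each argument. jog_arm: Moves the arm, as the interface text tells. Its arguments: {"type":"object","properties":{"linear":{"type":"array"},"twist":{"type":"array"},"fingers":{"type":"array"},"force":{"type":"number"}},"required":["linear","twist","fingers"]}

```bash
mkdir -p pics; ls; python3 - <<'E'
from cell import manip
import cv2
s=manip.observe()
for k,v in s.items(): print(k,v)
for n in ("side","top","wrist"):
    c=manip.get_calibration(n); print(n,c)
    im=manip.get_image(n); cv2.imwrite(f"pics/{n}0.png",im)
print(manip.hold_point_z)
E
```

```text
pics
time 0.0
joint_positions [-1.36921988  0.5372147  -0.00445932  1.53882852  0.00262297  1.06728489
 -0.07121922]
joint_vel [ 5.18065341e-04 -2.28953993e-03  7.81706629e-04 -6.37182276e-04
  1.16983181e-05 -1.59844855e-04  4.60602096e-04]
tau [-9.46734804e-05 -5.70970273e+01  9.91095565e-01 -2.51593959e+01
 -5.61071921e-02  1.79700303e-02  1.69854247e-04]
tool_pos [0.17183363 0.62625688 0.23782482]
ee_rot [ 0.70139262 -0.09439569  0.09432847 -0.7001714 ]
wrist_force [ 0.53345821  0.4674704  -0.71460436]
torque [ 0.00023442 -0.02477299 -0.03215952]
width 1.0056391165787417
side {'fx': 377.17694034944833, 'fy': 377.17694034944833, 'cx': 255.43684622558212, 'cy': 190.604802417756, 'origin': array([0.17828567, 0.40744452, 0.51003478]), 'attitude': array([-0.19163505,  0.44701538,  0.79451327, -0.36359583])}
top {'fx': 454.3297651043177, 'fy': 454.3297651043177, 'cx': 254.40429659974225, 'cy': 195.87682383694246, 'origin': array([ 0.55047327, -0.02939432,  0.8987375 ]), 'attitude': array([ 0.03013937, -0.04660498, -0.7053722 ,  0.70666092])}
wrist {'fx': 301.7460075721699, 'fy': 301.7460075721699, 'cx': 254.7347516966132, 'cy': 189.07121771928155, 'origin': array([0.09513845, 0.64820727, 0.38505839]), 'attitude': array([-0.12402762, -0.09369281,  0.59905966,  0.78547204])}
0.0187
```

View pics/side0.png

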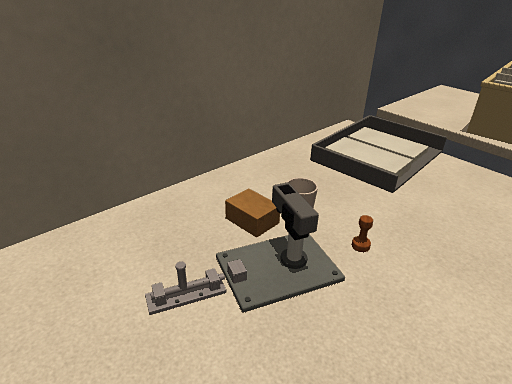

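View pics/top0.png

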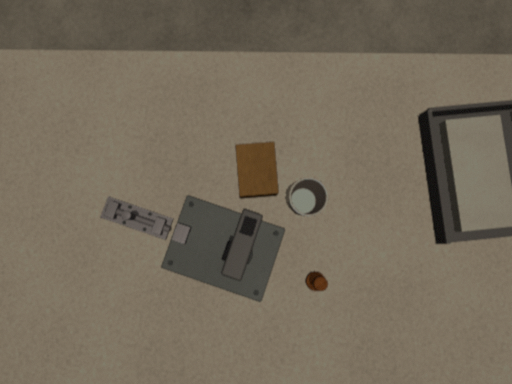

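View pics/wrist0.png

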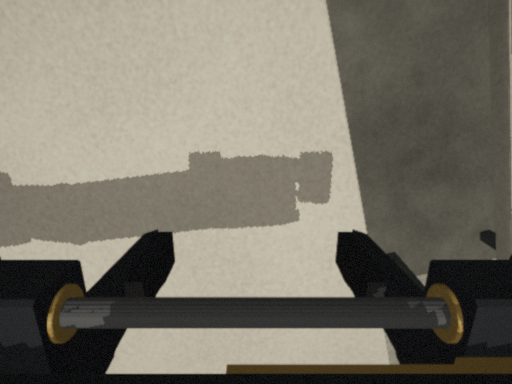

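The side view shows the stand with its head near (295,205), the bolt knob near (181,265), the parcel, cup and stamp. The top view shows the head at about (243,245) and the bolt at about (137,217). I'll enlarge both.

```bash
python3 - <<'E'
import cv2
a=cv2.imread("pics/top0.png")[180:310,90:300]; a=cv2.convertScaleAbs(a,alpha=1.8,beta=10)
cv2.imwrite("pics/top0c.png",cv2.resize(a,None,fx=3.8,fy=3.8,interpolation=cv2.INTER_CUBIC))
a=cv2.imread("pics/side0.png")[170:320,140:350]
cv2.imwrite("pics/side0c.png",cv2.resize(a,None,fx=3.8,fy=3.8,interpolation=cv2.INTER_CUBIC))
E
```

```text
(no output)
```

View pics/top0c.png

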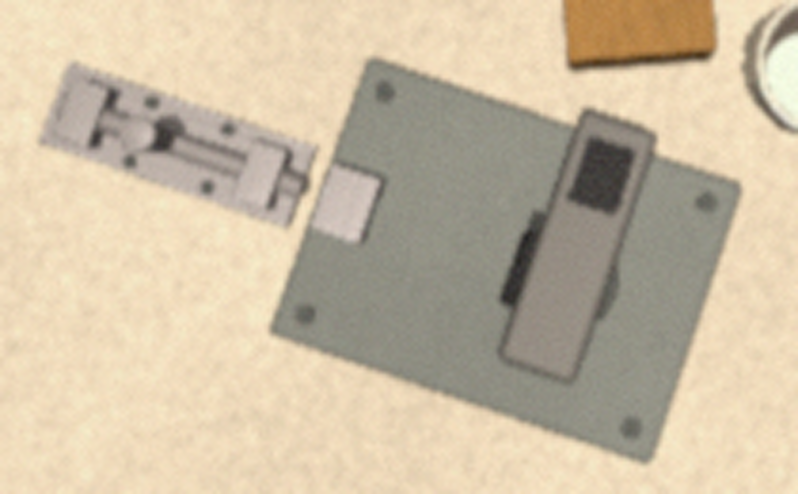

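View pics/side0c.png

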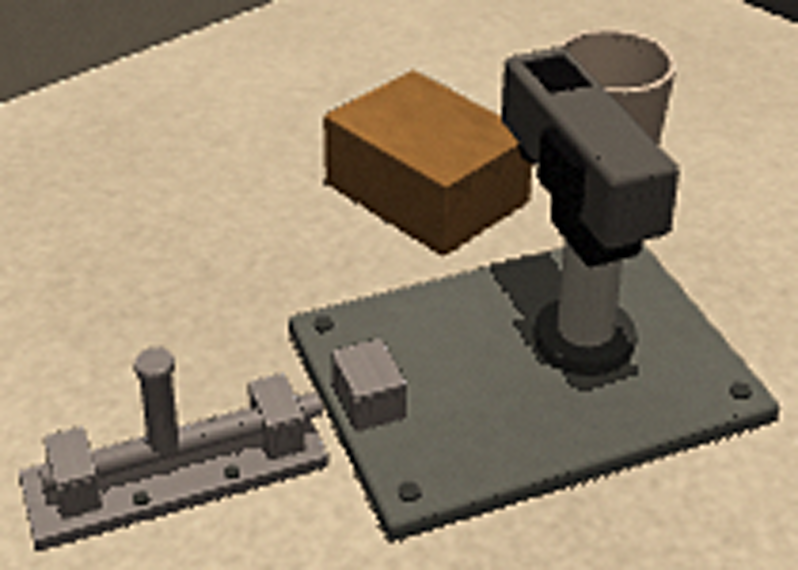

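```bash
cat > h.py <<'E'
import numpy as np, cv2
from scipy.spatial.transform import Rotation as R
from scipy.optimize import least_squares
from cell import manip
def proj(c,P):
    p=R.from_quat(c["attitude"]).inv().apply(np.atleast_2d(P)-c["origin"])
    return np.c_[c["cx"]+c["fx"]*p[:,0]/-p[:,2], c["cy"]-c["fy"]*p[:,1]/-p[:,2]]
def S(p,P):
    P=np.atleast_2d(P).astype(float); c,s=np.cos(p[2]),np.sin(p[2])
    return np.c_[p[0]+c*P[:,0]-s*P[:,1],p[1]+s*P[:,0]+c*P[:,1],P[:,2]]
E
python3 - <<'E'
from h import *
T=[(.075,.135,.012,372,58),(.075,-.07,.012,740,185),(-.075,-.07,.012,650,462),(-.075,.135,.012,272,332),
(.076,.018,.144,585,108),(.076,-.018,.144,655,133),(-.04,-.018,.144,575,382),(-.04,.018,.144,500,355)]
D=[(.075,.135,.012,290,318),(-.075,.135,.012,390,528),(-.075,-.07,.012,778,405),(-.04,.018,.144,610,182),(-.04,-.018,.144,678,168),(.076,.018,.144,505,58)]
T=np.array(T);D=np.array(D)
ut=(T[:,3:]+.5)/3.8-.5+[90,180]; us=(D[:,3:]+.5)/3.8-.5+[140,170]
ct,cs=manip.get_calibration("top"),manip.get_calibration("side")
def res(p,w=(1,1)): return np.r_[w[0]*(proj(ct,S(p,T[:,:3]))-ut).ravel(),w[1]*(proj(cs,S(p,D[:,:3]))-us).ravel()]
for w in ((1,1),(1,0),(0,1)):
    r=min((least_squares(res,[.5,.0,a],args=(w,),loss='soft_l1') for a in (-2,-1,0,1,2,3)),key=lambda r:r.cost)
    print(w,r.x,np.round(r.fun,1))
    if w==(1,1): p=r.x
kt=(np.array([143,132])+.5)/3.8-.5+[90,180]; ks=(np.array([154,358])+.5)/3.8-.5+[140,170]
for y in (.225,.215,.205): print(y,proj(ct,S(p,[0,y,.073]))-kt,proj(cs,S(p,[0,y,.073]))-ks)
np.save("p.npy",p)
k=S(p,[[0,.225,.056],[0,.185,.056],[0,0,.124]]);print(k)
s=manip.observe();print(R.from_quat(s["ee_rot"]).as_matrix())
E
```

```text
(1, 1) [ 0.53605439 -0.0206367   5.95348747] [-1.  -1.   1.3 -0.3  0.2  0.9 -1.2  0.2 -0.4 -0.9  1.6 -0.4 -0.2  0.9
 -1.2  0.9 -0.9 -0.9 -0.2 -0.2  1.4 -0.2  0.5  0.1  1.4 -0.7 -1.  -0.8]
(1, 0) [ 0.53616892 -0.0210734  -0.32871137] [-0.8 -1.   1.5 -0.4  0.5  0.9 -1.   0.2 -0.2 -0.9  1.8 -0.5  0.1  0.9
 -0.9  0.8 -0.  -0.   0.  -0.   0.  -0.   0.   0.   0.  -0.  -0.  -0. ]
(0, 1) [ 0.53570409 -0.01983318 -0.33080961] [-0.  -0.   0.  -0.  -0.   0.  -0.   0.  -0.  -0.   0.  -0.  -0.   0.
 -0.   0.  -1.1 -0.7 -0.5  0.1  1.3  0.2  0.3  0.4  1.3 -0.4 -1.2 -0.6]
0.225 [[-5.99058191 -1.52118475]] [[-5.02495955  1.69858447]]
0.215 [[-0.78315019  0.27717912]] [[0.95308698 0.17753387]]
0.205 [[4.42595315 2.07612028]] [[ 6.86739457 -1.32729903]]
[[ 0.60889975  0.19224484  0.056     ]
 [ 0.59594947  0.15439924  0.056     ]
 [ 0.53605439 -0.0206367   0.124     ]]
[[ 9.64365366e-01 -2.22807191e-04  2.64573979e-01]
 [-2.64574048e-01 -1.24283598e-03  9.64364572e-01]
 [ 1.13954699e-04 -9.99999203e-01 -1.25749697e-03]]
```

```bash
cat >> h.py <<'E'
def goto(world,p,yawstand=True):
    s=manip.observe(); M=R.from_quat(s["ee_rot"])
    y=S(p,[[0,1,0],[0,0,0]]); y=y[0]-y[1]; z=np.array(y); yy=np.array([0,0,-1.]); x=np.cross(yy,z)
    W=R.from_matrix(np.c_[x,yy,z])
    print("t",s["time"],"tool",s["tool_pos"],"F",s["wrist_force"],"w",s["width"])
    print("twist now->goal (tool)",(M.inv()*W).as_rotvec())
    print("shift in current tool",M.inv().apply(world-s["tool_pos"]),"in aligned tool",W.inv().apply(world-s["tool_pos"]))
E
python3 - <<'E'
from h import *
p=np.load("p.npy"); k=S(p,[0,.2155,.12])[0]; print(k); goto(k,p)
E
```

```text
[0.60582406 0.18325651 0.12      ]
t 0.15 tool [0.17191505 0.62639452 0.23805548] F [-0.50773265  0.07704191  0.84829917] w 1.0002183587259756
twist now->goal (tool) [0.00125357 0.06193555 0.00015286]
shift in current tool [ 0.53567619  0.11850946 -0.31239711] in aligned tool [ 0.55400787  0.11805548 -0.27878955]
```

jog_arm:
  linear:
    - [0, 0, 0]
    - [0.0277, 0, -0.0139]
    - [0.0277, 0, -0.0139]
    - [0.0277, 0, -0.0139]
    - [0.0277, 0, -0.0139]
    - [0.0277, 0, -0.0139]
    - [0.0277, 0, -0.0139]
    - [0.0277, 0, -0.0139]
    - [0.0277, 0, -0.0139]
    - [0.0277, 0, -0.0139]
  twist:
    - [0.0013, 0.062, 0]
    - [0, 0, 0]
    - [0, 0, 0]
    - [0, 0, 0]
    - [0, 0, 0]
    - [0, 0, 0]
    - [0, 0, 0]
    - [0, 0, 0]
    - [0, 0, 0]
    - [0, 0, 0]
  fingers: [1, 1, 1, 1, 1, 1, 1, 1, 1, 1]

```text
time: 0.98
tool_pos: [0.3681, 0.4264, 0.2384]
ee_rot: [-0.697, 0.116, -0.116, 0.698]
wrist_force: [0.5, -0.2, 0.3]
width: 1.0
```

jog_arm:
  linear:
    - [0.0277, 0, -0.0139]
    - [0.0277, 0, -0.0139]
    - [0.0277, 0, -0.0139]
    - [0.0277, 0, -0.0139]
    - [0.0277, 0, -0.0139]
    - [0.0277, 0, -0.0139]
    - [0.0277, 0, -0.0139]
    - [0.0277, 0, -0.0139]
    - [0.0277, 0, -0.0139]
    - [0, 0, 0]
  twist:
    - [0, 0, 0]
    - [0, 0, 0]
    - [0, 0, 0]
    - [0, 0, 0]
    - [0, 0, 0]
    - [0, 0, 0]
    - [0, 0, 0]
    - [0, 0, 0]
    - [0, 0, 0]
    - [0, 0, 0]
  fingers: [1, 1, 1, 1, 1, 1, 1, 1, 1, 1]

```text
time: 1.82
tool_pos: [0.567, 0.2216, 0.2383]
ee_rot: [0.698, -0.118, 0.12, -0.696]
wrist_force: [-0.0, -0.8, 0.2]
width: 0.998
```

```bash
python3 - <<'E'
from h import *
p=np.load("p.npy"); k=S(p,[0,.2155,.12])[0]; print(k); goto(k,p)
c=manip.get_calibration("wrist"); im=manip.get_image("wrist"); cv2.imwrite("pics/w1.png",im)
P=np.array([[0,.2155,.073],[0,.163,.031],[0,.258,.031],[.017,.130,.035],[-.017,.130,.035],[.075,.135,.012],[-.075,.135,.012],[-.04,.018,.144],[.076,.018,.144]])
print(np.round(proj(c,S(p,P))))
E
```

```text
[0.60582406 0.18325651 0.12      ]
t 1.8167 tool [0.56700956 0.22158524 0.23834015] F [-0.02591984 -0.8125246   0.17094265] w 0.9983789717150184
twist now->goal (tool) [ 0.00139862 -0.00868174  0.0038195 ]
shift in current tool [ 0.04888391  0.11856007 -0.02310673] in aligned tool [ 0.04913316  0.11834015 -0.02369788]
[[234. 213.]
 [194. 200.]
 [270. 199.]
 [168. 214.]
 [165. 188.]
 [180. 246.]
 [170. 138.]
 [ -4. 203.]
 [ 28. 315.]]
```

View pics/w1.png

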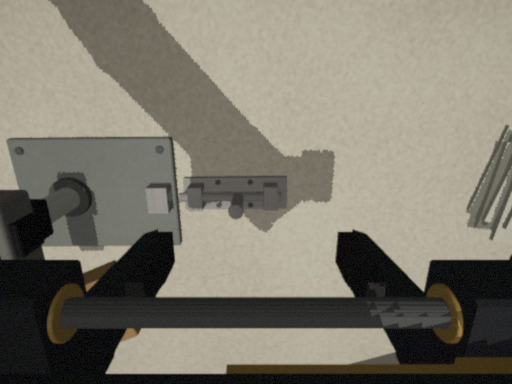

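The knob is seen at (236,211) against a prediction of (234,213), so the fit is good to about 2 mm. I'll move over it and descend.

jog_arm:
  linear:
    - [0.024, 0, -0.0115]
    - [0.024, 0, -0.0115]
    - [0, 0.02, 0]
    - [0, 0.02, 0]
    - [0, 0.02, 0]
    - [0, 0.02, 0]
    - [0, 0.02, 0]
    - [0, 0.02, 0]
    - [0, 0, 0]
    - [0, 0, 0]
  twist:
    - [0, -0.0085, 0]
    - [0, 0, 0]
    - [0, 0, 0]
    - [0, 0, 0]
    - [0, 0, 0]
    - [0, 0, 0]
    - [0, 0, 0]
    - [0, 0, 0]
    - [0, 0, 0]
    - [0, 0, 0]
  fingers: [1, 1, 1, 1, 1, 1, 1, 1, 1, 1]

```text
time: 2.7
tool_pos: [0.5996, 0.1924, 0.1176]
ee_rot: [-0.698, 0.113, -0.112, 0.698]
wrist_force: [-0.3, -0.3, 1.3]
width: 0.999
```

```bash
python3 - <<'E'
from h import *
p=np.load("p.npy"); k=S(p,[-.001,.2165,.037])[0]; print(k); goto(k,p)
for n in("side","wrist"):
  im=manip.get_image(n); cv2.imwrite(f"pics/{n}2.png",im if n=="wrist" else cv2.resize(im[130:340,80:350],None,fx=2.8,fy=2.8,interpolation=cv2.INTER_CUBIC))
E
```

```text
[0.60520168 0.18452641 0.037     ]
t 2.7 tool [0.5995873  0.19244517 0.11764378] F [-0.26259029 -0.26874174  1.32760514] w 0.9986939244963793
twist now->goal (tool) [-0.0001356   0.00965048 -0.00230472]
shift in current tool [ 0.0080064   0.0806247  -0.00576214] in aligned tool [ 0.00787575  0.08064378 -0.00567457]
```

View pics/side2.png

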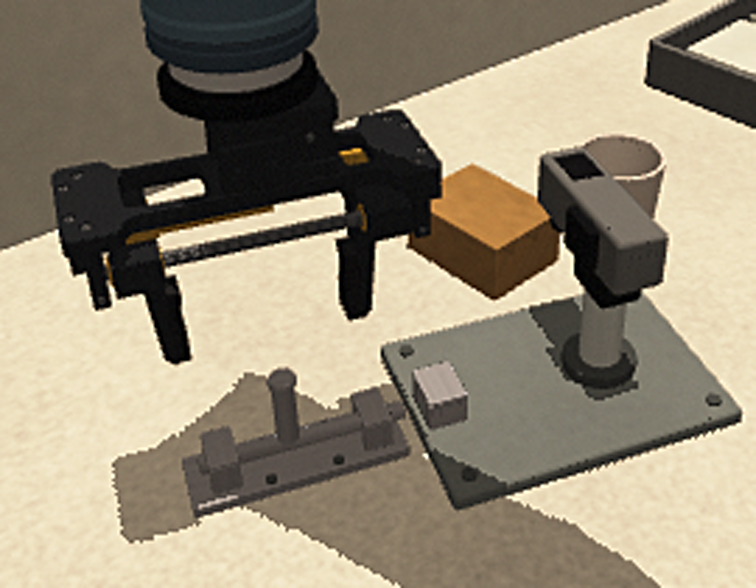

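View pics/wrist2.png

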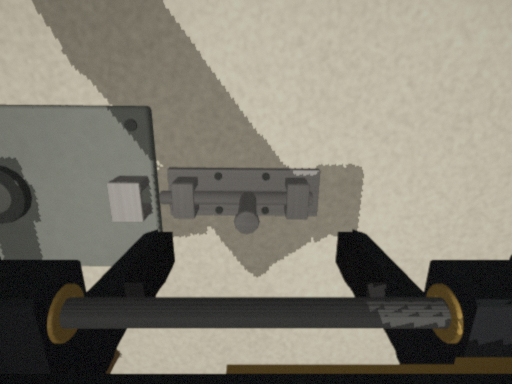

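The gripper is above the knob, which is between the jaws at (246,222) in the wrist view. Next I'll correct the position and go down to grip height.

jog_arm:
  linear:
    - [0.0079, 0, -0.0057]
    - [0, 0.02, 0]
    - [0, 0.02, 0]
    - [0, 0.015, 0]
    - [0, 0.015, 0]
    - [0, 0.0106, 0]
    - [0, 0, 0]
    - [0, 0, 0]
  twist:
    - [0, 0.0097, 0]
    - [0, 0, 0]
    - [0, 0, 0]
    - [0, 0, 0]
    - [0, 0, 0]
    - [0, 0, 0]
    - [0, 0, 0]
    - [0, 0, 0]
  fingers: [1, 1, 1, 1, 1, 1, 1, 1]

```text
time: 3.47
tool_pos: [0.6068, 0.1836, 0.0378]
ee_rot: [-0.697, 0.117, -0.117, 0.698]
wrist_force: [1.1, 0.2, 0.5]
width: 1.002
```

```bash
python3 - <<'E'
from h import *
p=np.load("p.npy"); k=S(p,[-.001,.2165,.037])[0]; print(k); goto(k,p)
for n in("side",):
  im=manip.get_image(n); cv2.imwrite(f"pics/{n}3.png",im if n=="wrist" else cv2.resize(im[130:340,80:350],None,fx=2.8,fy=2.8,interpolation=cv2.INTER_CUBIC))
E
```

```text
[0.60520168 0.18452641 0.037     ]
t 3.4667 tool [0.60682555 0.18364036 0.03778433] F [1.06947522 0.19560373 0.51531532] w 1.001867678089411
twist now->goal (tool) [-1.10291747e-03 -1.58067794e-03 -4.76489487e-05]
shift in current tool [-0.00182373  0.00078476  0.00030884] in aligned tool [-0.00182327  0.00078433  0.00031259]
```

View pics/side3.png

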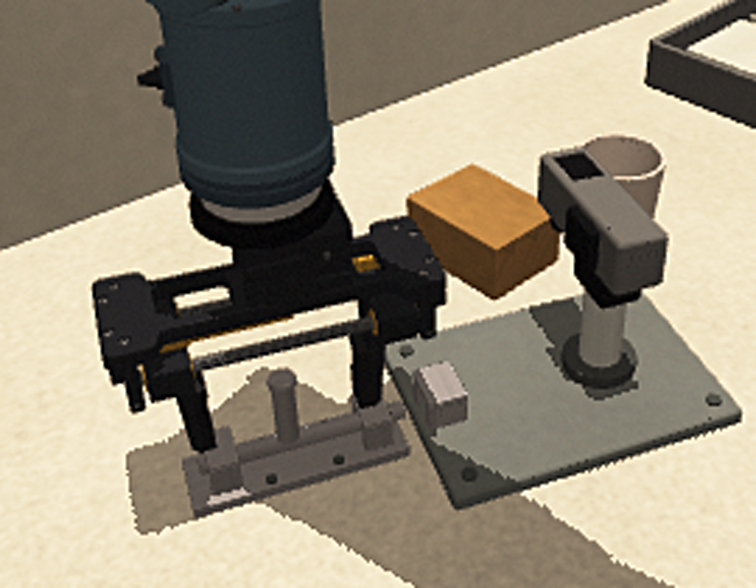

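The fingers straddle the knob, with the tip midpoint at about (285,428) on the pin. Closing now.

jog_arm:
  linear:
    - [-0.0015, 0, 0]
    - [0, 0, 0]
    - [0, 0, 0]
    - [0, 0, 0]
    - [0, 0, 0]
    - [0, 0, 0]
    - [0, 0, 0]
    - [0, 0, 0]
    - [0, 0, 0]
    - [0, 0, 0]
  twist:
    - [0, 0, 0]
    - [0, 0, 0]
    - [0, 0, 0]
    - [0, 0, 0]
    - [0, 0, 0]
    - [0, 0, 0]
    - [0, 0, 0]
    - [0, 0, 0]
    - [0, 0, 0]
    - [0, 0, 0]
  fingers: [-1, -1, -1, -1, -1, -1, -1, -1, -1, -1]
  force: 20

```text
time: 4.35
tool_pos: [0.6052, 0.1843, 0.0377]
ee_rot: [-0.697, 0.116, -0.117, 0.698]
wrist_force: [0.3, -1.3, -0.6]
width: 0.27
```

jog_arm:
  linear:
    - [0, 0, 0]
    - [0, 0, 0]
    - [0, 0, 0]
    - [0, 0, 0]
    - [0, 0, 0]
    - [0, 0, 0]
  twist:
    - [0, 0, 0]
    - [0, 0, 0]
    - [0, 0, 0]
    - [0, 0, 0]
    - [0, 0, 0]
    - [0, 0, 0]
  fingers: [-1, -1, -1, -1, -1, -1]

```text
time: 4.85
tool_pos: [0.6052, 0.1846, 0.0377]
ee_rot: [-0.697, 0.116, -0.117, 0.698]
wrist_force: [1.4, 0.3, -0.8]
width: 0.154
```

```bash
python3 - <<'E'
from h import *
p=np.load("p.npy"); k=S(p,[0,.185,.037])[0]; print(k); goto(k,p)
for n in("side",):
  im=manip.get_image(n); cv2.imwrite(f"pics/{n}4.png",im if n=="wrist" else cv2.resize(im[130:340,80:350],None,fx=2.8,fy=2.8,interpolation=cv2.INTER_CUBIC))
E
```

```text
[0.59594947 0.15439924 0.037     ]
t 4.85 tool [0.60523965 0.18455465 0.03774861] F [ 1.35520557  0.28038197 -0.81808329] w 0.1544326985474443
twist now->goal (tool) [-1.54465477e-03 -1.10286889e-03  6.54892002e-05]
shift in current tool [ 0.00100796  0.00069996 -0.03153904] in aligned tool [ 0.00097322  0.00074861 -0.03153901]
```

View pics/side4.png

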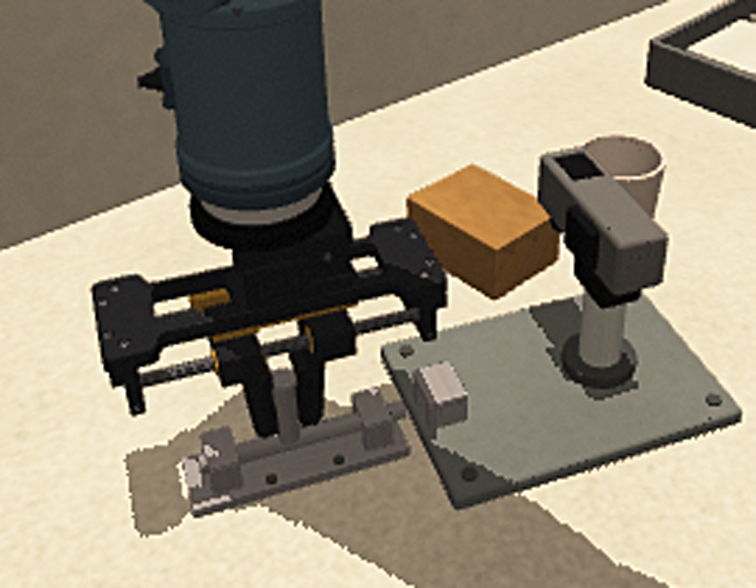

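The knob is gripped (width about 14 mm). I'll slide it towards home, then creep to the stop.

jog_arm:
  linear:
    - [0, 0, -0.004]
    - [0, 0, -0.005]
    - [0, 0, -0.005]
    - [0, 0, -0.005]
    - [0, 0, -0.005]
    - [0, 0, -0.002]
    - [0, 0, -0.001]
    - [0, 0, 0]
    - [0, 0, 0]
  twist:
    - [0, 0, 0]
    - [0, 0, 0]
    - [0, 0, 0]
    - [0, 0, 0]
    - [0, 0, 0]
    - [0, 0, 0]
    - [0, 0, 0]
    - [0, 0, 0]
    - [0, 0, 0]
  fingers: [-1, -1, -1, -1, -1, -1, -1, -1, -1]

```text
time: 5.65
tool_pos: [0.5962, 0.1581, 0.0377]
ee_rot: [-0.697, 0.117, -0.116, 0.698]
wrist_force: [0.0, -0.4, 0.8]
width: 0.15
```

jog_arm:
  linear:
    - [0, 0, -0.001]
    - [0, 0, -0.001]
    - [0, 0, -0.001]
    - [0, 0, 0]
  twist:
    - [0, 0, 0]
    - [0, 0, 0]
    - [0, 0, 0]
    - [0, 0, 0]
  fingers: [-1, -1, -1, -1]

```text
time: 5.98
tool_pos: [0.5955, 0.1561, 0.0377]
ee_rot: [-0.697, 0.116, -0.117, 0.698]
wrist_force: [1.4, 2.7, -1.8]
width: 0.153
```

jog_arm:
  linear:
    - [0, 0, -0.001]
    - [0, 0, -0.001]
    - [0, 0, 0]
    - [0, 0, 0]
  twist:
    - [0, 0, 0]
    - [0, 0, 0]
    - [0, 0, 0]
    - [0, 0, 0]
  fingers: [-1, -1, -1, -1]

```text
time: 6.32
tool_pos: [0.5951, 0.1548, 0.0377]
ee_rot: [-0.697, 0.116, -0.117, 0.698]
wrist_force: [1.5, 4.1, -2.3]
width: 0.156
```

jog_arm:
  linear:
    - [0, 0, -0.001]
    - [0, 0, -0.001]
    - [0, 0, 0]
    - [0, 0, 0]
  twist:
    - [0, 0, 0]
    - [0, 0, 0]
    - [0, 0, 0]
    - [0, 0, 0]
  fingers: [-1, -1, -1, -1]

```text
time: 6.65
tool_pos: [0.5951, 0.1548, 0.0378]
ee_rot: [-0.696, 0.115, -0.117, 0.699]
wrist_force: [5.0, 8.1, -6.4]
width: 0.151
```

jog_arm:
  linear:
    - [0, 0, -0.0015]
    - [0, 0, -0.001]
    - [0, 0, 0]
    - [0, 0, 0]
  twist:
    - [0, 0, 0]
    - [0, 0, 0]
    - [0, 0, 0]
    - [0, 0, 0]
  fingers: [-1, -1, -1, -1]

```text
time: 6.98
tool_pos: [0.5951, 0.1548, 0.0378]
ee_rot: [-0.695, 0.114, -0.117, 0.7]
wrist_force: [8.4, 11.7, -10.0]
width: 0.156
```

```bash
python3 - <<'E'
from h import *
p=np.load("p.npy"); k=S(p,[0,.185,.037])[0]; print(k); goto(k,p)
for n in("side",):
  im=manip.get_image(n); cv2.imwrite(f"pics/{n}5.png",im if n=="wrist" else cv2.resize(im[130:340,80:350],None,fx=2.8,fy=2.8,interpolation=cv2.INTER_CUBIC))
E
```

```text
[0.59594947 0.15439924 0.037     ]
t 6.9833 tool [0.59505408 0.1547516  0.03783246] F [  8.35364159  11.69756445 -10.0056014 ] w 0.15583351166942436
twist now->goal (tool) [-0.00799266  0.00170891  0.00245515]
shift in current tool [ 9.59109783e-04  8.34431925e-04 -5.18003813e-05] in aligned tool [ 9.61237456e-04  8.32455383e-04 -4.34980525e-05]
```

View pics/side5.png

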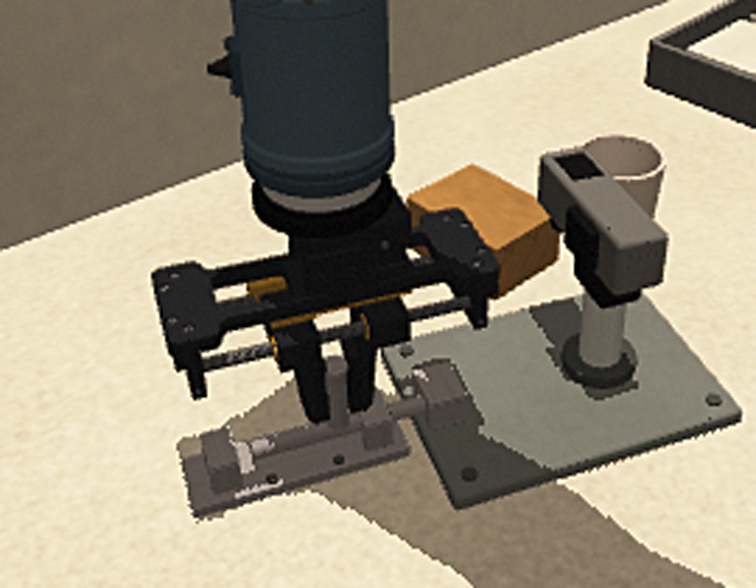

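The bolt is home: it hit a solid stop at stand y = 185.0 mm with about 14 N, and the rod is visible entering the keeper near (405,408). I'll open and rise clear.

jog_arm:
  linear:
    - [0, 0, 0]
    - [0, 0, 0]
    - [0, 0, 0]
    - [0, 0, 0]
    - [0, 0, 0]
    - [0, -0.02, 0]
    - [0, -0.03, 0]
    - [0, -0.03, 0]
    - [0, -0.03, 0]
    - [0, -0.03, 0]
  twist:
    - [0, 0, 0]
    - [0, 0, 0]
    - [0, 0, 0]
    - [0, 0, 0]
    - [0, 0, 0]
    - [0, 0, 0]
    - [0, 0, 0]
    - [0, 0, 0]
    - [0, 0, 0]
    - [0, 0, 0]
  fingers: [0, 0, 0, 0, 0, 0, 1, 1, 1, 1]

```text
time: 7.87
tool_pos: [0.5928, 0.1488, 0.179]
ee_rot: [-0.697, 0.117, -0.117, 0.698]
wrist_force: [-0.4, 0.8, 0.3]
width: 0.782
```

```bash
python3 - <<'E'
from h import *
p=np.load("p.npy"); k=S(p,[0,0,.107])[0]; print(k); goto(k,p)
for n in("side",):
  im=manip.get_image(n); cv2.imwrite(f"pics/{n}6.png",im if n=="wrist" else cv2.resize(im[130:340,80:350],None,fx=2.8,fy=2.8,interpolation=cv2.INTER_CUBIC))
c=manip.get_calibration("wrist"); im=manip.get_image("wrist"); cv2.imwrite("pics/w6.png",im)
P=np.array([[0,.185,.073],[.017,.130,.035],[.075,.135,.012],[-.075,.135,.012],[-.04,.018,.144],[.076,.018,.144]])
print(np.round(proj(c,S(p,P))))
E
```

```text
[ 0.53605439 -0.0206367   0.107     ]
t 7.8667 tool [0.5927723  0.14881884 0.17902445] F [-0.36569255  0.79579571  0.25707037] w 0.7817626365865854
twist now->goal (tool) [-0.00036293 -0.00208765 -0.00056306]
shift in current tool [ 0.00161296  0.0719588  -0.17871472] in aligned tool [ 0.00119936  0.07202445 -0.17869153]
[[258. 182.]
 [204. 187.]
 [214. 229.]
 [208.  94.]
 [ -5. 155.]
 [ 37. 308.]]
```

View pics/side6.png

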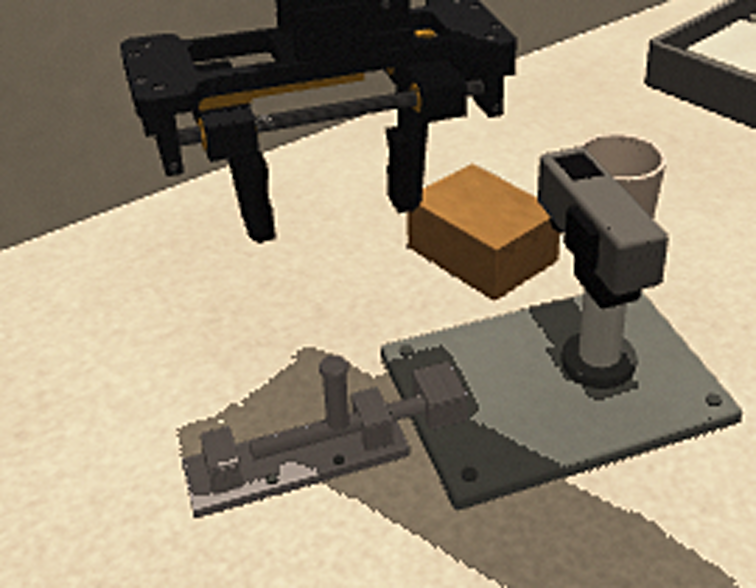

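View pics/w6.png

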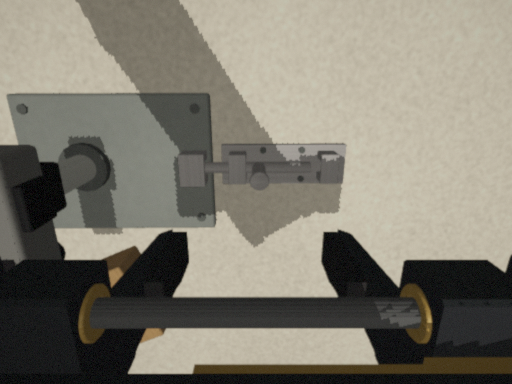

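The bolt stayed home (knob at (259,180), predicted (258,182)). I'll move over the head.

jog_arm:
  linear:
    - [0.0012, -0.005, -0.01]
    - [0, -0.005, -0.02]
    - [0, 0, -0.025]
    - [0, 0, -0.025]
    - [0, 0, -0.025]
    - [0, 0, -0.025]
    - [0, 0, -0.02]
    - [0, 0, -0.018]
    - [0, 0, -0.01]
    - [0, 0, 0]
  twist:
    - [0, 0, 0]
    - [0, 0, 0]
    - [0, 0, 0]
    - [0, 0, 0]
    - [0, 0, 0]
    - [0, 0, 0]
    - [0, 0, 0]
    - [0, 0, 0]
    - [0, 0, 0]
    - [0, 0, 0]
  fingers: [1, 1, 1, 1, 1, 1, 1, 1, 1, 1]

```text
time: 8.8
tool_pos: [0.5348, -0.0224, 0.1866]
ee_rot: [0.697, -0.119, 0.117, -0.697]
wrist_force: [-0.0, -0.2, -1.1]
width: 1.001
```

```bash
python3 - <<'E'
from h import *
p=np.load("p.npy"); k=S(p,[0,0.0005,.107])[0]; print(k); goto(k,p)
for n in("side","top"):
  im=manip.get_image(n); cv2.imwrite(f"pics/{n}7.png",cv2.resize(im[80:290,180:450],None,fx=2.8,fy=2.8,interpolation=cv2.INTER_CUBIC))
c=manip.get_calibration("wrist"); im=manip.get_image("wrist"); cv2.imwrite("pics/w7.png",im)
P=np.array([[0,.185,.073],[.075,.135,.012],[-.075,.135,.012],[-.04,.018,.144],[-.04,-.018,.144],[.076,.018,.144],[.076,-.018,.144]])
print(np.round(proj(c,S(p,P))))
E
```

```text
[ 0.53621627 -0.02016363  0.107     ]
t 8.8 tool [ 0.53479226 -0.02235238  0.18661833] F [-0.02710547 -0.22636384 -1.09560064] w 1.0007869757555548
twist now->goal (tool) [ 0.00088375 -0.00559714 -0.00205185]
shift in current tool [0.00078768 0.0796146  0.00260624] in aligned tool [0.00063869 0.07961833 0.00253189]
[[456. 185.]
 [368. 231.]
 [384.  97.]
 [279. 158.]
 [223. 158.]
 [275. 308.]
 [228. 308.]]
```

View pics/side7.png

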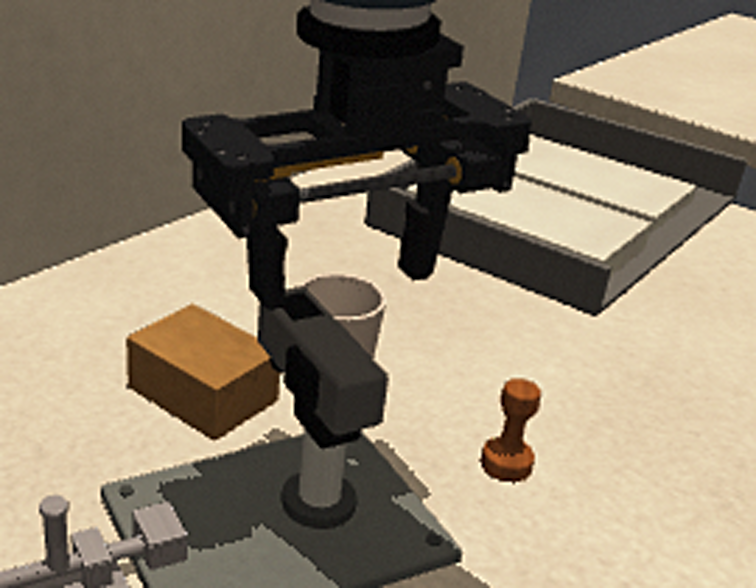

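View pics/w7.png

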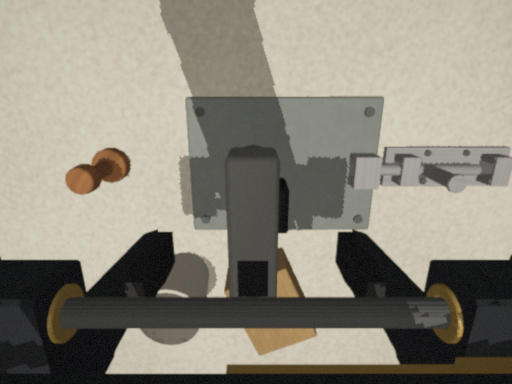

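The jaws straddle the head (head centre column about 254, jaw centre about 255). I'll lower to mid-head and then close.

jog_arm:
  linear:
    - [0.0006, 0, 0.0025]
    - [0, 0.015, 0]
    - [0, 0.02, 0]
    - [0, 0.02, 0]
    - [0, 0.015, 0]
    - [0, 0.0096, 0]
    - [0, 0, 0]
    - [0, 0, 0]
  twist:
    - [0, -0.0055, 0]
    - [0, 0, 0]
    - [0, 0, 0]
    - [0, 0, 0]
    - [0, 0, 0]
    - [0, 0, 0]
    - [0, 0, 0]
    - [0, 0, 0]
  fingers: [1, 1, 1, 1, 1, 1, 1, 1]

```text
time: 9.62
tool_pos: [0.5381, -0.0162, 0.1078]
ee_rot: [-0.697, 0.114, -0.114, 0.698]
wrist_force: [-0.6, 0.3, 0.4]
width: 1.0
```

```bash
python3 - <<'E'
from h import *
p=np.load("p.npy"); k=S(p,[0,0.0005,.107])[0]; goto(k,p)
im=manip.get_image("side"); cv2.imwrite(f"pics/side8.png",cv2.resize(im[80:290,180:450],None,fx=2.8,fy=2.8,interpolation=cv2.INTER_CUBIC))
E
```

```text
t 9.6167 tool [ 0.53812311 -0.01616105  0.1078119 ] F [-0.64911527  0.33306831  0.3973086 ] w 0.999771168102004
twist now->goal (tool) [-0.00126562  0.00529716 -0.00051535]
shift in current tool [-0.00053118  0.00080659 -0.00440263] in aligned tool [-0.00050827  0.0008119  -0.00440436]
```

View pics/side8.png

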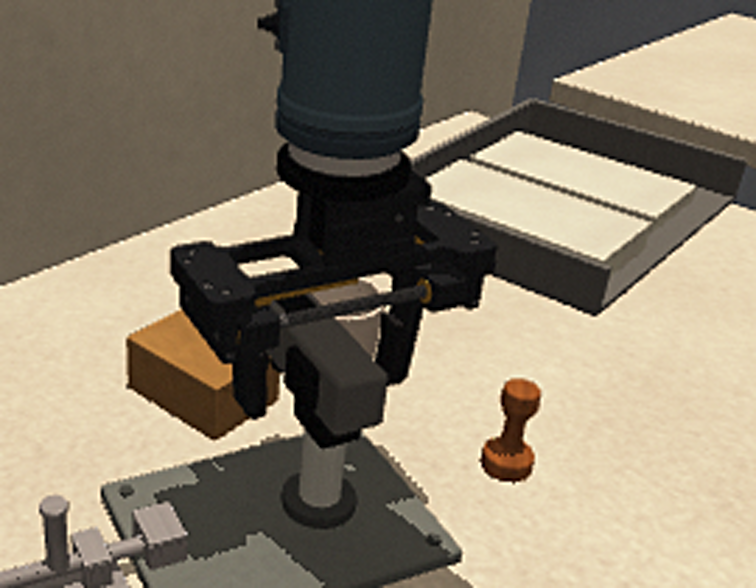

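The fingers are on either side of the head at mid height. A small centring correction, then close at 30 N.

jog_arm:
  linear:
    - [-0.0005, 0, -0.0038]
    - [0, 0, 0]
    - [0, 0, 0]
    - [0, 0, 0]
    - [0, 0, 0]
    - [0, 0, 0]
    - [0, 0, 0]
    - [0, 0, 0]
    - [0, 0, 0]
    - [0, 0, 0]
  twist:
    - [0, 0.005, 0]
    - [0, 0, 0]
    - [0, 0, 0]
    - [0, 0, 0]
    - [0, 0, 0]
    - [0, 0, 0]
    - [0, 0, 0]
    - [0, 0, 0]
    - [0, 0, 0]
    - [0, 0, 0]
  fingers: [-1, -1, -1, -1, -1, -1, -1, -1, -1, -1]
  force: 30

```text
time: 10.5
tool_pos: [0.5364, -0.0202, 0.108]
ee_rot: [-0.697, 0.116, -0.116, 0.698]
wrist_force: [0.1, 1.7, 1.0]
width: 0.415
```

jog_arm:
  linear:
    - [0, 0, 0]
    - [0, 0, 0]
    - [0, 0, 0]
    - [0, 0, 0]
  twist:
    - [0, 0, 0]
    - [0, 0, 0]
    - [0, 0, 0]
    - [0, 0, 0]
  fingers: [-1, -1, -1, -1]

```text
time: 10.83
tool_pos: [0.5364, -0.0202, 0.108]
ee_rot: [-0.697, 0.116, -0.116, 0.698]
wrist_force: [0.1, 2.0, 2.5]
width: 0.419
```

```bash
python3 - <<'E'
from h import *
p=np.load("p.npy"); k=S(p,[0,0.0005,.107])[0]; goto(k,p)
im=manip.get_image("side"); cv2.imwrite(f"pics/side9.png",cv2.resize(im[80:290,180:450],None,fx=2.8,fy=2.8,interpolation=cv2.INTER_CUBIC))
E
```

```text
t 10.8333 tool [ 0.53641258 -0.02019709  0.10797974] F [0.14226072 2.00470633 2.50017404] w 0.41891947378219596
twist now->goal (tool) [-0.00147072 -0.00069101  0.00018148]
shift in current tool [-1.96723207e-04  9.79655420e-04 -3.34817051e-05] in aligned tool [-1.96568001e-04  9.79739190e-04 -3.19049640e-05]
```

View pics/side9.png

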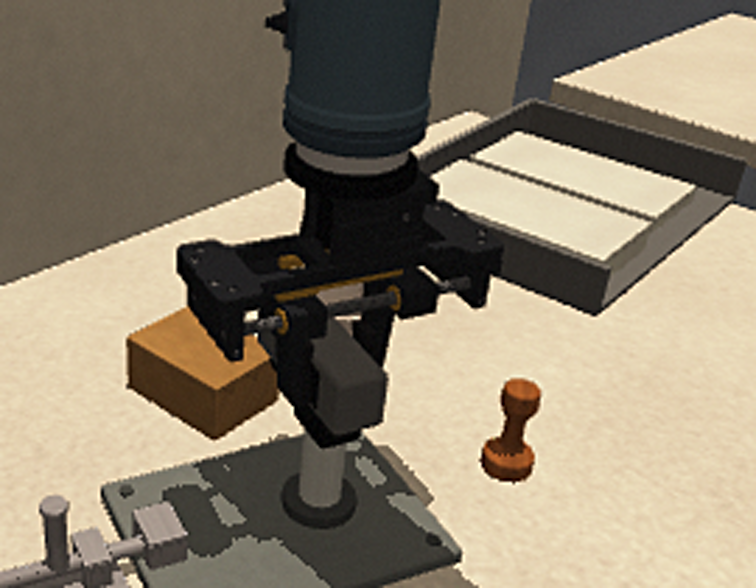

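The width is 36.9 mm, so the button is fully in. Lifting straight up.

jog_arm:
  linear:
    - [0, -0.003, 0]
    - [0, -0.005, 0]
    - [0, -0.007, 0]
    - [0, -0.008, 0]
    - [0, -0.008, 0]
    - [0, -0.008, 0]
    - [0, -0.008, 0]
    - [0, -0.007, 0]
    - [0, -0.005, 0]
    - [0, -0.003, 0]
  twist:
    - [0, 0, 0]
    - [0, 0, 0]
    - [0, 0, 0]
    - [0, 0, 0]
    - [0, 0, 0]
    - [0, 0, 0]
    - [0, 0, 0]
    - [0, 0, 0]
    - [0, 0, 0]
    - [0, 0, 0]
  fingers: [-1, -1, -1, -1, -1, -1, -1, -1, -1, -1]

```text
time: 11.72
tool_pos: [0.5362, -0.0202, 0.1707]
ee_rot: [-0.697, 0.116, -0.116, 0.698]
wrist_force: [2.8, 2.5, -4.1]
width: 0.415
```

```bash
python3 - <<'E'
from h import *
p=np.load("p.npy"); k=S(p,[0,0.0005,.248])[0]; goto(k,p)
im=manip.get_image("side"); cv2.imwrite(f"pics/side10.png",cv2.resize(im[80:290,180:450],None,fx=2.8,fy=2.8,interpolation=cv2.INTER_CUBIC))
E
```

```text
t 11.7167 tool [ 0.53624033 -0.02024712  0.17065366] F [ 2.81661923  2.48522167 -4.09532186] w 0.4146818380930264
twist now->goal (tool) [-0.00158299 -0.00073107  0.00018913]
shift in current tool [-3.52619950e-05 -7.73461400e-02  1.93610364e-04] in aligned tool [-4.97936518e-05 -7.73463416e-02  7.12031253e-05]
```

View pics/side10.png

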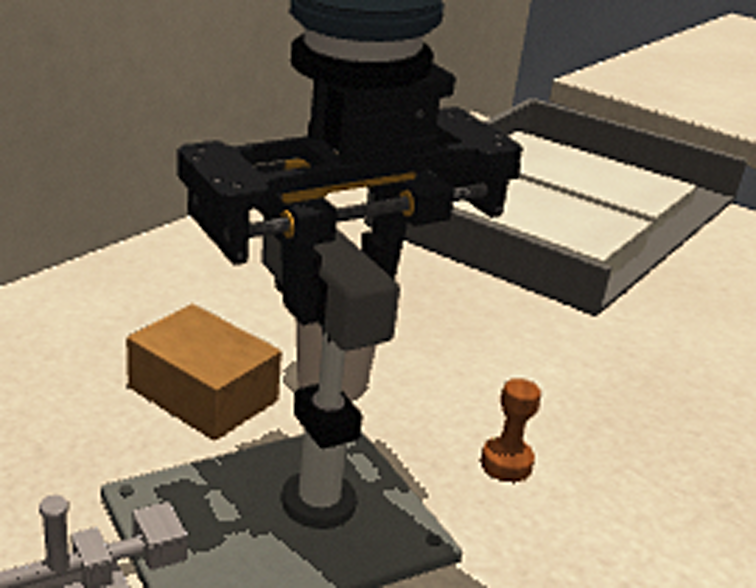

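The head rises with the grip, and the column shows above the collar at about (330,380). Continuing up.

jog_arm:
  linear:
    - [0, -0.003, 0]
    - [0, -0.005, 0]
    - [0, -0.007, 0]
    - [0, -0.009, 0]
    - [0, -0.01, 0]
    - [0, -0.01, 0]
    - [0, -0.01, 0]
    - [0, -0.008, 0]
    - [0, -0.005, 0]
    - [0, -0.003, 0]
  twist:
    - [0, 0, 0]
    - [0, 0, 0]
    - [0, 0, 0]
    - [0, 0, 0]
    - [0, 0, 0]
    - [0, 0, 0]
    - [0, 0, 0]
    - [0, 0, 0]
    - [0, 0, 0]
    - [0, 0, 0]
  fingers: [-1, -1, -1, -1, -1, -1, -1, -1, -1, -1]

```text
time: 12.6
tool_pos: [0.5362, -0.0203, 0.2407]
ee_rot: [-0.697, 0.116, -0.116, 0.698]
wrist_force: [2.9, 3.4, -7.0]
width: 0.415
```

jog_arm:
  linear:
    - [0, -0.002, 0]
    - [0, -0.002, 0]
    - [0, -0.001, 0]
    - [0, 0, 0]
  twist:
    - [0, 0, 0]
    - [0, 0, 0]
    - [0, 0, 0]
    - [0, 0, 0]
  fingers: [-1, -1, -1, -1]

```text
time: 12.93
tool_pos: [0.5362, -0.0203, 0.245]
ee_rot: [-0.697, 0.116, -0.116, 0.698]
wrist_force: [1.8, 3.5, -4.0]
width: 0.413
```

jog_arm:
  linear:
    - [0, -0.001, 0]
    - [0, -0.001, 0]
    - [0, -0.001, 0]
    - [0, 0, 0]
  twist:
    - [0, 0, 0]
    - [0, 0, 0]
    - [0, 0, 0]
    - [0, 0, 0]
  fingers: [-1, -1, -1, -1]

```text
time: 13.27
tool_pos: [0.5362, -0.0204, 0.2479]
ee_rot: [-0.697, 0.116, -0.116, 0.698]
wrist_force: [3.2, 4.0, -5.2]
width: 0.416
```

jog_arm:
  linear:
    - [0, -0.001, 0]
    - [0, -0.001, 0]
    - [0, 0, 0]
    - [0, 0, 0]
  twist:
    - [0, 0, 0]
    - [0, 0, 0]
    - [0, 0, 0]
    - [0, 0, 0]
  fingers: [-1, -1, -1, -1]

```text
time: 13.6
tool_pos: [0.5358, -0.0203, 0.2483]
ee_rot: [-0.697, 0.117, -0.116, 0.698]
wrist_force: [7.4, 3.8, -18.8]
width: 0.414
```

jog_arm:
  linear:
    - [0, 0, 0]
    - [0, 0, 0]
    - [0, 0, 0]
    - [0, 0, 0]
    - [0, 0, 0]
    - [0, 0, 0]
  twist:
    - [0, 0, 0]
    - [0, 0, 0]
    - [0, 0, 0]
    - [0, 0, 0]
    - [0, 0, 0]
    - [0, 0, 0]
  fingers: [-1, -1, -1, -1, -1, -1]
  force: 36

```text
time: 14.1
tool_pos: [0.5358, -0.0203, 0.2483]
ee_rot: [-0.697, 0.117, -0.116, 0.698]
wrist_force: [7.7, 2.5, -18.1]
width: 0.414
```

```bash
python3 - <<'E'
from h import *
p=np.load("p.npy"); k=S(p,[0,0.0005,.248])[0]; goto(k,p)
c=manip.get_calibration("side")
im=manip.get_image("side"); cv2.imwrite(f"pics/side11.png",cv2.resize(im[50:320,120:410],None,fx=2.2,fy=2.2,interpolation=cv2.INTER_CUBIC))
q=proj(c,S(p,[[-.04,.018,.284],[-.04,-.018,.284],[-.04,-.018,.244],[0,.185,.073]]));print((q-[120,50])*2.2)
cv2.imwrite("pics/top11.png",manip.get_image("top"))
E
```

```text
t 14.1 tool [ 0.53581725 -0.02034366  0.2483259 ] F [  7.69347104   2.45337336 -18.05688851] w 0.41384282520029486
twist now->goal (tool) [-0.00064263 -0.00069756 -0.00116128]
shift in current tool [0.00031942 0.00032572 0.00029953] in aligned tool [0.00031925 0.0003259  0.00029952]
[[415.13146733 197.86241532]
 [461.54227473 190.38456606]
 [454.47873167 242.90799107]
 [173.06678904 461.0160873 ]]
```

View pics/side11.png

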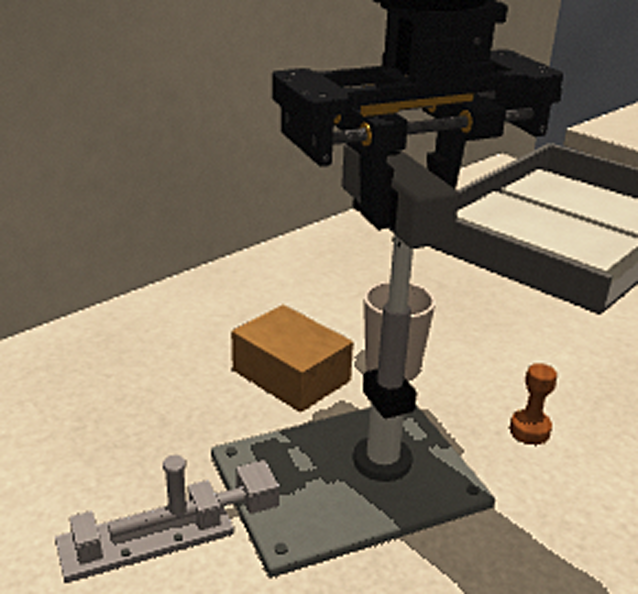

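View pics/top11.png

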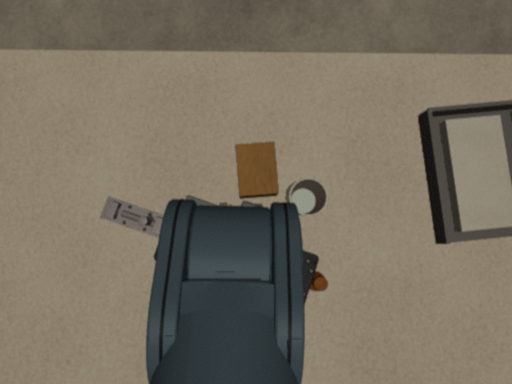

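Both sections show (thin tube rows 240–312, middle tube rows 312–380, roughly equal), the bolt is still in the keeper, and the parcel, cup and stamp are where they were. The TCP rose 140.3 mm to a solid stop, holding about 18 N upward with no slip. Handing in.

```bash
python3 - <<'E'
from cell import manip
print(manip.job_done()); s=manip.observe(); print(s["time"],s["tool_pos"],s["wrist_force"],s["width"])
E
```

```text
the job is handed in; nothing more can be done
None
the job is handed in; nothing more can be done
```

The bolt is home in the keeper, and the arm is holding the camera head up at the second stop. I handed the job in at about 14.2 s of robot time.

- **Bolt:** I gripped the knob and slid it about 31 mm. It met a solid stop at stand y = 185.0 mm under about 14 N. Later pictures show it still home.
- **Head:** I squeezed the head at 30 N. The opening fell to about 37 mm, so the button was fully in. I then pulled straight up through the first stop to a solid stop 140.3 mm higher, where both column sections show about equal length. The last reading before hand-in was about 18 N upward at a 36 N grip setting, with no slip over the last half second.
- **Bystanders:** The parcel, cup and stamp look unmoved in the last pictures. I judged this by eye.
- **Small disagreements:**
  - My fit of the stand's position left about 1 to 2 pixels (roughly 2 mm) between the cameras.
  - In the last side view, one top corner of the head read about 8 pixels (in the original picture) off the prediction. I put that down to the dark finger beside it and did not measure it more closely.

The hand-in call reported no verdict.

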